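Hold the board leaf of a casing-in jig at the marked angle

ROBOT

A 6-joint arm with a two-finger parallel gripper is mounted at the origin on the work surface. World frame = base frame: x ahead of the robot, y to its left, z up, the work surface at z = 0. Lengths are in mm, angles in rad, forces in N, time in s.
With the tool pointing down it reaches from about 250 to 800 mm from the base axis. Payload 3.9 kg.
Tool frame: the origin (TCP) lies at the very end of the fingers, on their centre line; the grasp point (between the pads) lies 19 mm behind it; z points along the fingers, y is the direction in which the jaws open and shut (so a half turn about z gives the same grasp; the last joint's range is limited). The gripper opens to 85 mm and grips with 20 to 120 N. Pads are 22 mm wide; open, the fingers measure 114 mm over their backs; the gripper's body (76 mm by 85 mm) begins 54 mm behind the grasp point. The pads swing forward as they close: fully open they stand 13 mm farther back than shut.
Start: joints at [1.108, 0.26, -0.138, 1.173, 0, 1.571], TCP at [234.383, 469.766, 231.304] pointing down, gripper open.
Joint ranges: [-2.78, 2.78], [-0.83, 1.72], [-1.28, 1.37], [-1.9, 2.12], [-1.57, 1.48], [-3.14, 3.14]. Speed limits (rad/s): [2.57, 2.57, 3.14, 3.14, 3.14, 3.14].

INTERFACE

Orientations are given as a 3x3 rotation matrix whose columns are the frame's x, y, z axes.
In Python, from plant import * gives the robot as it stands.
- The arm moves only by the shell command python3 -m pendant 'ROWS' [FORCE]. ROWS is JSON, a list of rows, each a list of 3 entries, a list of its own where there are three numbers: the closure, from -1 (fully open) to 1 (shut), then the shift along the world's x, y, z in mm, then the turn about the world's z in degrees. In form: [[jaw, [tx, ty, tz], yaw], ...]. A call has 1 to 8 rows; each row is the pose to reach, as a shift and turn from the pose commanded when the call began; what a row does not reach only later rows make up. A row lasts 1/10 s, in which the tool goes at most 50 mm and 8.59 degrees, less where a joint would pass 70% of its speed; a pose out of reach is approached as far as the arm can. A call with a gripper value outside its range is refused whole. The fingers move at their own pace and stop on an object; FORCE is the grip in N (left out, the last holds). Time passes only in rows, so rows that repeat a pose let the fingers close. It gives the time, the measured TCP pose, the force and the opening at its end, in the units of the state.
- state(): the state, without advancing time (a new reading comes with each control period).
- read_camera(name): name is "scene" or "top" or "wrist"; returns the picture (400x640x3 uint8, blue, green, red); there is no depth.
- camera_model(name): a dict with "fx", "fy", "cx", "cy" (pixels), "world_to_cam" (4x4, takes a point from world to camera coordinates); the wrist camera has in their place "hand_eye" (4x4, takes a point from camera to tool coordinates, whose origin is the TCP and whose axes are the flange's). Camera axes: x right, y up, looking along -z (the intrinsics and any distortion apply to the point x, -y, -z); pixel columns grow to the right and rows downward; lengths in mm; the calibration is good to about 2 mm. A picture is of the moment at which its call begins: read the wrist's pose just before it. camera_model takes no time and is no camera call.
- hand_in(): hands the job in, once; it reports no verdict.
The state is a dict: "t": time; "joint_pos": joint angles; "joint_vel": joint speeds; "tau": joint torques, N m; "tcp_pos": TCP position; "eef_rot": TCP orientation; "force": force on the tool from outside, world axes, zero at the start; "wrist_torque": the same for the moment, N m; "opening": finger opening in mm.
Only numpy, scipy, OpenCV 4.12 (cv2) and the standard library are available. Lean on these libraries where they do the work, as an engineer would, in place of code of your own. Each camera call takes 0.05 s, during which the arm holds its last target.

TASK

On the bookbinder's bench, take the brass weight off the grey board leaf of the jig and set it down gently, upright, wholly on the round cork mat, and let go of it. Then raise the leaf by its steel bar until its black pointer pin lines up with the red marker on the white angle arc, and finish still holding it there, motionless, because the leaf falls shut if let go. Do not shift the red marker, the amber jar, the red notebook or the white bone folder.

Things in the scene. Friction and masses are not known exactly. Their poses are not given: they have to be found in the camera images.
- jig: jig fixed to the bench; origin on the bench, x along the hinge line, z up. Plywood base 300 (x) by 200 (y) by 18 mm centred at y=+40, book block on it (top 44 mm). Hinge line at y=+110, z=50 mm; posts at x=+-115, 61 mm high. At the +x end a white angle arc, ticks every 10 degrees, 5 mm thick at x=126, centred on the hinge line, radius 108-132 (top 185 mm above the bench)
- jig_hinge (a point): middle of the hinge line of the leaf, 50 mm above the bench; axes as the jig's
- flap (a joint): angle of the leaf, rad: 0 lying flat (stop), grows as its free edge goes up, stop at 1.45. Leaf: grey board with dark steel edging, 210 mm along the hinge, reaching 163 mm from the hinge line to the jig's -y, 6 mm thick (edging 8), mid-plane through the hinge line (board top at 53 mm when flat). About 0.45 kg (varies), free hinge: falls shut when let go
- flap_bar (a point): middle of the leaf's round steel handle bar: 12 mm diameter, 138 mm long along the hinge direction, on two 8 mm rods at x=+-65, 205 mm from the hinge line in the leaf's plane (jig y=-95, z=50 mm when flat). 42 mm free gap from bar to leaf edge; only bench below. It can turn between gripping fingers. Axes turn with the leaf: y towards the hinge, x along it
- flap_pin (a point): outer end of the black pointer pin (8 mm diameter) that sticks out of the leaf's side edge past the arc, at jig x = 134 mm, 146 mm from the hinge line in the plane of the leaf; axes as the leaf
- marker (a joint): angle of the red marker on the arc, rad, measured about the hinge line exactly as joint flap (equal values = lined up). Set somewhere between 0.5 and 1.1; stiff, stays where it is
- marker_tip (a point): outer tip of the red marker, a 7 mm wide red bar pointing away from the hinge line with a 16 mm red knob, at jig x = 134 mm, 141 mm from the hinge line; axes as the leaf's when lined up
- weight: brass binder's weight, loose: round foot 56 mm diameter, 28 mm high, tapering to a straight upright stem 26 mm diameter from 32 to 68 mm height (top). Origin at the centre of its underside, z up. About 0.55 kg (varies). Starts standing on the flat leaf, 53 mm above the bench
- mat: round cork mat fixed to the bench, 110 mm diameter, 6 mm thick; origin at the centre of its underside
- jar: amber glass jar with white cap, 60 mm diameter, 75 mm high, loose; origin at the centre of its underside. Mat and jar may swap places
- notebook: red notebook with white pages, 140 by 100 by 24 mm, loose, lying flat; origin at the centre of its underside
- folder: white bone folder (a flat smoothing stick), 150 by 24 by 8 mm, loose; origin at the centre of its underside
Mind the look-alikes: they are no part of the job. Several things have the shape of the weight; the one meant has the colours described above.

How it is judged:
By the outcome, as a careful person would: the job done as asked, in the order asked, and still so for the second after the job is handed in, while the arm keeps its last pose, push and grip.
It also fails if it takes over 53 s, if anything falls off the work surface, if the arm or the gripper's body presses on something with over 40 N, if the wrist force passes 120 N, or if a joint passes its speed limit or range.

## Working session

There is one attempt and no reset: what is moved stays moved. The work goes in short steps, Python scripts to look and compute and a shell command to move; the robot and the scene stay as the last step left them, time stands still between calls to the robot, and variables do not carry over. Pictures are saved under pics/ and viewed, and the job is handed in when it is done.

```bash
ls; mkdir -p pics
python3 - <<'E'
from plant import *
import cv2
s=state();print(s)
for n in("scene","top","wrist"):
    cv2.imwrite(f"pics/{n}0.png",read_camera(n)); print(n,camera_model(n))
E
```

```text
pics
{'t': 0.0, 'joint_pos': array([ 1.10801055e+00,  2.60656610e-01, -1.39399395e-01,  1.17267863e+00,
        3.55267262e-06,  1.57078816e+00]), 'joint_vel': array([-1.21757349e-03,  2.06091769e-04,  6.52508791e-04,  5.96514164e-05,
        1.02854382e-04, -1.60687823e-03]), 'tau': array([ 5.13653176e-04, -4.05674601e+01,  2.53922385e+01,  1.87200255e-02,
        1.92539096e-04,  1.16951108e-05]), 'tcp_pos': array([234.07443024, 469.16181521, 230.46778797]), 'eef_rot': array([[-8.94815927e-01,  4.46434433e-01, -8.68519982e-04],
       [ 4.46435278e-01,  8.94814249e-01, -1.73283128e-03],
       [ 3.56850529e-06, -1.93830298e-03, -9.99998121e-01]]), 'force': array([-0.31861522,  0.4056684 ,  0.21022756]), 'wrist_torque': array([-0.0372471 ,  0.00413816, -0.03193134]), 'opening': 85.04242413439802}
scene {'fx': 431.6973731863187, 'fy': 431.6973731863187, 'cx': 319.22832964675166, 'cy': 203.05204401220894, 'world_to_cam': array([[ 5.64886427e-01,  8.25005810e-01, -1.63932209e-02,
        -3.90743666e+02],
       [-4.24400300e-01,  3.07512234e-01,  8.51657567e-01,
         1.46519677e+0
[... 403 characters left out ...]
e-01, -2.37213506e-03,  1.48039860e-01,
        -5.73742794e+02],
       [-1.48058524e-01, -1.37027015e-02,  9.88883668e-01,
        -1.06928928e+03],
       [ 0.00000000e+00,  0.00000000e+00,  0.00000000e+00,
         1.00000000e+00]])}
wrist {'fx': 306.35703341866207, 'fy': 306.35703341866207, 'cx': 323.3378197156791, 'cy': 198.2716488838593, 'hand_eye': array([[-2.54482030e-04,  9.55959960e-01,  2.93497003e-01,
         7.45237469e+01],
       [ 9.99999950e-01,  2.98019903e-04, -1.03623128e-04,
        -4.80440905e-02],
       [-1.86527510e-04,  2.93496962e-01, -9.55959988e-01,
        -1.43280535e+02],
       [ 0.00000000e+00,  0.00000000e+00,  0.00000000e+00,
         1.00000000e+00]])}
```

View pics/scene0.png

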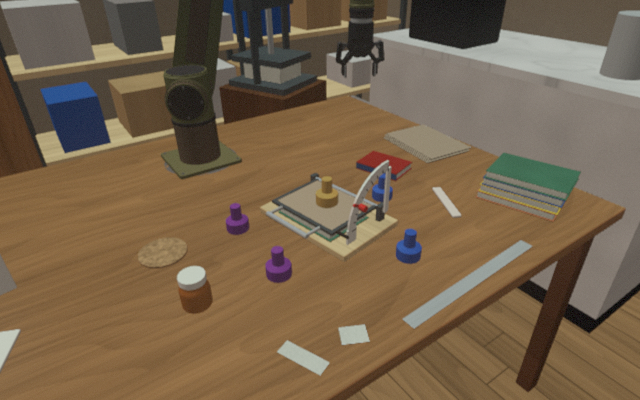

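View pics/top0.png

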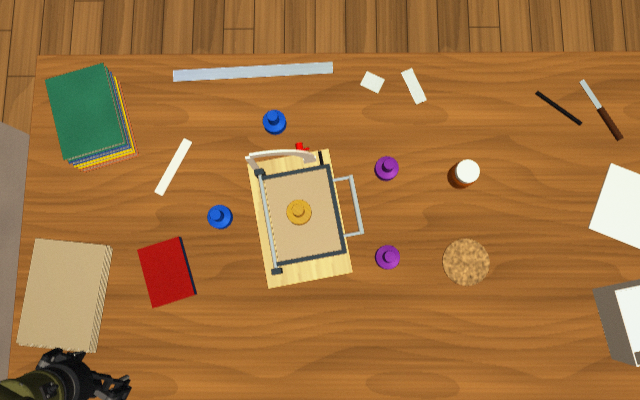

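View pics/wrist0.png

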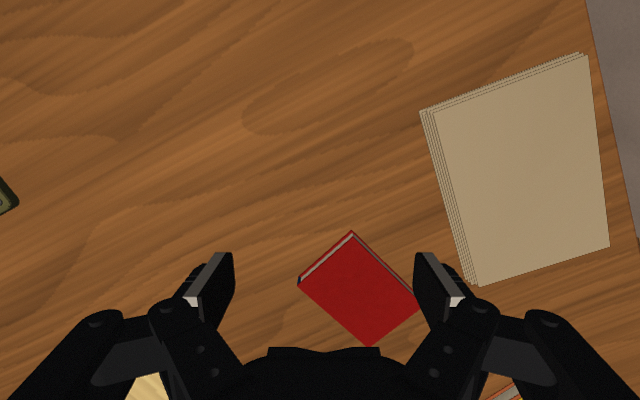

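The top view shows five things shaped like the weight:
- brass at (298,212), on the leaf
- blue at (274,121) and (220,216)
- purple at (387,168) and (388,257)

I choose the brass one. The mat is at (466,261), the jar at (466,174), and the leaf's bar runs about (351,178) to (362,234). Next I check a close crop and take measurements.

```bash
cat > h.py <<'E'
import numpy as np,cv2
from plant import *
def ray(n,px):
    c=camera_model(n);W=c["world_to_cam"];d=np.array([(px[0]-c["cx"])/c["fx"],-(px[1]-c["cy"])/c["fy"],-1.])
    R=W[:3,:3];return -R.T@W[:3,3],R.T@d
def plane(n,px,z):
    o,d=ray(n,px);return o+d*(z-o[2])/d[2]
def proj(n,P):
    c=camera_model(n);p=c["world_to_cam"]@np.append(P,1.);return np.array([c["cx"]+c["fx"]*p[0]/-p[2],c["cy"]-c["fy"]*p[1]/-p[2]])
def comps(img,lo,hi,amin=15):
    m=cv2.inRange(cv2.cvtColor(img,cv2.COLOR_BGR2HSV),np.array(lo),np.array(hi))
    n,l,s,c=cv2.connectedComponentsWithStats(m)
    return [(s[i].tolist(),c[i].round(1).tolist()) for i in range(1,n) if s[i][4]>=amin]
E
python3 - <<'E'
from h import *
t=cv2.imread("pics/top0.png");s=cv2.imread("pics/scene0.png")
a=cv2.resize(t[130:300,230:400],None,fx=3.5,fy=3.5,interpolation=cv2.INTER_CUBIC)
cv2.imwrite("pics/tc.png",a)
cv2.imwrite("pics/sc.png",cv2.resize(s[150:260,250:410],None,fx=5,fy=5,interpolation=cv2.INTER_CUBIC))
print("brass top",comps(t,(17,150,120),(24,255,255)))
print("red top",comps(t,(0,180,120),(6,255,255)));print("red scene",comps(s,(0,180,120),(6,255,255)))
E
```

```text
brass top [([98, 152, 37, 12, 65], [114.8, 156.7]), ([78, 164, 9, 5, 19], [81.7, 166.5]), ([286, 200, 26, 25, 500], [298.6, 211.9])]
red top [([295, 142, 15, 8, 62], [300.5, 146.2]), ([137, 237, 58, 71, 2650], [165.1, 272.0])]
red scene [([358, 152, 23, 15, 114], [370.5, 159.5]), ([380, 154, 19, 8, 40], [387.9, 157.5]), ([390, 159, 17, 15, 61], [396.9, 165.4]), ([358, 205, 8, 6, 27], [361.9, 207.2])]
```

View pics/tc.png

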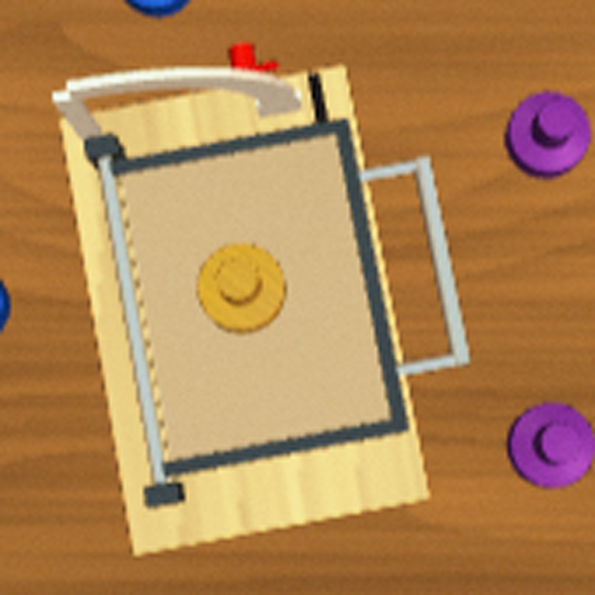

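View pics/sc.png

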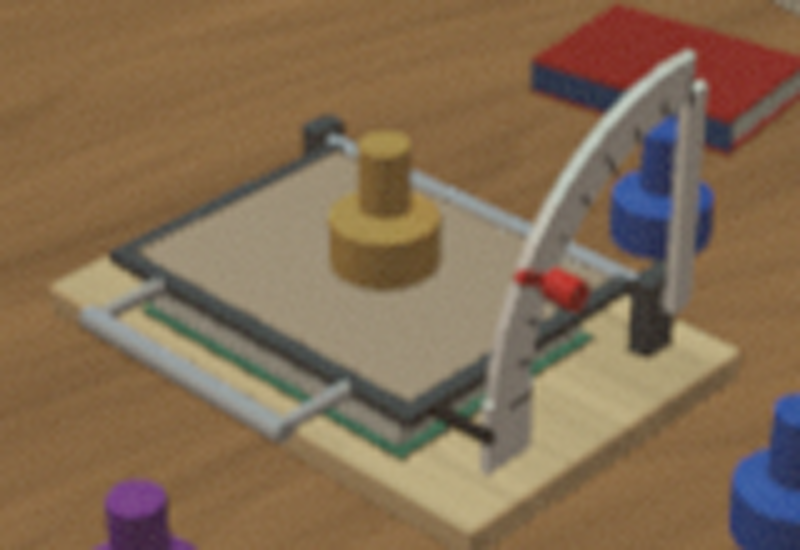

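The crops confirm it: the brass weight stands on the grey leaf, with the red marker on the arc at scene (362,207) and the black pin at about (345,235). Now the jig pose fit.

```bash
cat >> h.py <<'E'
def rigid(J,Wd):
    J=np.array(J)[:,:2];Wd=np.array(Wd)[:,:2];jc=J.mean(0);wc=Wd.mean(0)
    A=J-jc;B=Wd-wc
    th=np.arctan2((A[:,0]*B[:,1]-A[:,1]*B[:,0]).sum(),(A*B).sum())
    R=np.array([[np.cos(th),-np.sin(th)],[np.sin(th),np.cos(th)]])
    return th,R,wc-R@jc,(B-A@R.T)
E
python3 - <<'E'
from h import *
cr=lambda x,y:((x+.5)/3.5-.5+230,(y+.5)/3.5-.5+130)
L=[((150,-60,18),(345,68)),((-150,-60,18),(430,497)),((-150,140,18),(135,553)),((105,-53,54),(348,122)),((-105,-53,54),(408,430)),((69,-95,53),(425,160)),((-69,-95,53),(462,358)),((105,110,50),(108,160))]
W=[plane("top",cr(*p),j[2]) for j,p in L]
th,R,t,res=rigid([l[0] for l in L],W)
print(th,np.degrees(th),t);print(res.round(1))
def jw(P):return np.append(R@np.array(P[:2])+t,P[2])
np.savez("jig.npz",R=R,t=t,th=th)
print("scene check: bar ends, leaf corners",[proj("scene",jw(p)).round(1).tolist() for p in [(69,-95,50),(-69,-95,50),(105,-53,54),(150,-60,18)]])
print("bar",jw((0,-95,50)),"hinge",jw((0,110,50)))
# weight
b=plane("top",(298.6,211.9),90);
img=cv2.imread("pics/top0.png")
print("weight foot ctr @z81 px(298.5,212.4)",plane("top",(298.5,212.4),81), "stem top", plane("top",cr(239,281),121))
# mat
m=cv2.imread("pics/top0.png");hsv=cv2.cvtColor(m,cv2.COLOR_BGR2HSV)
print(hsv[255:268:4,460:475:4].reshape(-1,3).tolist(),hsv[300,460],hsv[240,500])
# marker in plane jig x=134
n=np.append(R[:,0],0);P0=jw((134,110,50))
for nm,p in [("scene",(361.9,207.2)),("top",(300.5,146.2)),("scene",(250+(580+.5)/5-.5,150+290/5)),("scene",(250+(525)/5-.5,150+276/5)),("top",cr(241,56)),("top",cr(266,67))]:
    for xx in (128,134,140):
        P0=jw((xx,110,50));o,d=ray(nm,p);X=o+d*((P0-o)@n)/(d@n);q=R.T@(X[:2]-t);dy,dz=110-q[1],X[2]-50
        print(nm,xx,"r",np.hypot(dy,dz).round(1),"ang",np.arctan2(dz,dy).round(4))
E
```

```text
0.18295398868830995 10.482491396924365 [541.48042835  93.2637843 ]
[[-3.5  1.1]
 [ 1.1  0.7]
 [ 1.2 -1.9]
 [-3.7  0.8]
 [ 0.7  1.3]
 [-1.4 -1.9]
 [ 3.9  0.7]
 [ 1.7 -0.8]]
scene check: bar ends, leaf corners [[306.9, 235.9], [267.7, 212.6], [331.7, 233.0], [344.3, 255.9]]
bar [ 5.58764258e+02 -1.50717922e-01  5.00000000e+01] hinge [521.46757271 201.42794476  50.        ]
weight foot ctr @z81 px(298.5,212.4) [536.23635217 129.53934669  81.        ] stem top [536.77320372 128.5693268  121.        ]
[[16, 146, 188], [17, 147, 212], [17, 148, 193], [18, 146, 205], [16, 146, 170], [17, 146, 222], [17, 148, 205], [17, 150, 191], [17, 148, 189], [16, 150, 153], [16, 145, 180], [16, 148, 190], [17, 149, 188], [17, 146, 185], [16, 145, 194], [17, 145, 194]] [ 15 179 162] [ 15 181 169]
scene 128 r 101.0 ang 0.4959
scene 134 r 110.4 ang 0.5116
scene 140 r 119.8 ang 0.5248
top 128 r 152.4 ang 0.8132
top 134 r 136.9 ang 0.7005
top 140 r 123.5 ang 0.5614
scene 128 r 85.3 ang 0.4857
scene 134 r 94.9 ang 0.505
scene 140 r 104.4 ang 0.5209
scene 128 r 131.8 ang 0.5156
scene 134 r 140.9 ang 0.5264
scene 140 r 149.9 ang 0.5359
top 128 r 155.3 ang 0.8635
top 134 r 138.9 ang 0.7599
top 140 r 124.5 ang 0.6306
top 128 r 140.8 ang 0.6207
top 134 r 128.8 ang 0.4734
top 140 r 120.2 ang 0.3006
```

Run:
```python
from h import *
m=cv2.imread("pics/top0.png");hsv=cv2.cvtColor(m,cv2.COLOR_BGR2HSV)
k=cv2.inRange(hsv,np.array((0,100,60)),np.array((40,166,255)))
k=cv2.morphologyEx(k,cv2.MORPH_OPEN,np.ones((5,5)))
for c in cv2.findContours(k,0,2)[0]:
    if cv2.contourArea(c)>900:
        print(cv2.boundingRect(c),cv2.contourArea(c),cv2.fitEllipse(c) if len(c)>5 else 0)
        x,y,w,h=cv2.boundingRect(c)
        e=cv2.fitEllipse(c)[0];print(plane("top",e,6),np.linalg.norm(plane("top",(x,y+h/2),6)-plane("top",(x+w,y+h/2),6)))
for n,lo,hi in(("purple",(135,100,40),(160,255,255)),("blue",(105,150,60),(120,255,255))):
    for s,c in comps(m,lo,hi,100): print(n,s,c,plane("top",c,34).round())
print("jar cap",plane("top",(467,171),75), "brass", plane("top",(298.6,211.9),85))
```

```text
(443, 239, 47, 47) 1687.5 ((465.7254333496094, 261.7420654296875), (45.55268096923828, 47.42088317871094), 139.74429321289062)
[ 428.7104588  -256.83100716    6.        ] 109.02255032568536
(254, 192, 59, 96) 1365.0 ((286.2322082519531, 226.98016357421875), (57.83953094482422, 118.43755340576172), 175.50860595703125)
[510.52592174 162.56202629   6.        ] 139.25099917205887
(111, 0, 182, 54) 5116.0 ((191.21006774902344, 26.751489639282227), (48.06248474121094, 160.4842529296875), 91.33946228027344)
[1018.54586997  408.06817313    6.        ] 461.95541555045105
(56, 0, 61, 54) 1979.0 ((82.66859436035156, 25.879413604736328), (46.45477294921875, 56.65031051635742), 48.41461944580078)
[1023.05146596  684.86612114    6.        ] 155.9414629509372
purple [375, 156, 24, 25, 449] [386.2, 168.0] [646. -73.  34.]
purple [375, 245, 25, 24, 468] [387.1, 256.7] [440. -71.  34.]
blue [263, 110, 23, 24, 431] [274.1, 121.7] [760. 192.  34.]
blue [207, 205, 26, 24, 454] [219.5, 216.4] [533. 316.  34.]
jar cap [ 629.98942175 -249.0163968    75.        ] brass [536.87078887 129.10212367  85.        ]
```

```bash
python3 -m pendant '[[-1,[38,-43,0],5],[-1,[75,-85,0],10],[-1,[113,-128,0],15],[-1,[151,-170,0],20],[-1,[189,-213,0],25],[-1,[227,-256,0],30],[-1,[265,-298,0],34],[-1,[302,-341,0],37]]'
python3 -m pendant '[[-1,[0,0,0],0],[-1,[0,0,0],0],[-1,[0,0,0],0]]'
```

```text
t: 0.95
tcp_pos: [500.7, 168.7, 231.2]
eef_rot: [[-0.983, -0.184, -0.0], [-0.184, 0.983, 0.0], [0.0, 0.0, -1.0]]
force: [1.5, 0.4, 0.2]
opening: 85.3
t: 1.25
tcp_pos: [498.9, 170.9, 231.0]
eef_rot: [[-0.983, -0.182, -0.001], [-0.182, 0.983, 0.0], [0.001, 0.0, -1.0]]
force: [0.6, 0.6, 0.7]
opening: 85.0
```

```bash
python3 -m pendant '[[-1,[19,-21,0],0],[-1,[38,-42,0],0],[-1,[38,-42,-20],0],[-1,[38,-42,-40],0],[-1,[38,-42,-40],0],[-1,[38,-42,-40],0]]'
python3 - <<'E'
from h import *
s=state();im=read_camera("wrist");cv2.imwrite("pics/w1.png",im);print(s["tcp_pos"])
H=camera_model("wrist")["hand_eye"]
T=np.eye(4);T[:3,:3]=s["eef_rot"];T[:3,3]=s["tcp_pos"];M=np.linalg.inv(T@H);c=camera_model("wrist")
for P in [(537,129,121),(537,129,81)]:
    p=M@np.append(P,1.);print(c["cx"]+c["fx"]*p[0]/-p[2],c["cy"]-c["fy"]*p[1]/-p[2])
print(comps(im,(17,120,60),(26,255,255),200))
E
```

```text
t: 1.85
tcp_pos: [536.7, 129.6, 191.4]
eef_rot: [[-0.983, -0.184, -0.001], [-0.184, 0.983, -0.0], [0.001, 0.0, -1.0]]
force: [-0.3, 0.6, -0.1]
opening: 85.6
[536.74316439 129.61648055 191.40473616]
322.8056235737238 210.2035148183342
322.8532692613246 194.92082968567422
[([221, 15, 214, 15, 247], [336.2, 16.4]), ([290, 164, 65, 64, 2775], [322.0, 195.5])]
```

View pics/w1.png

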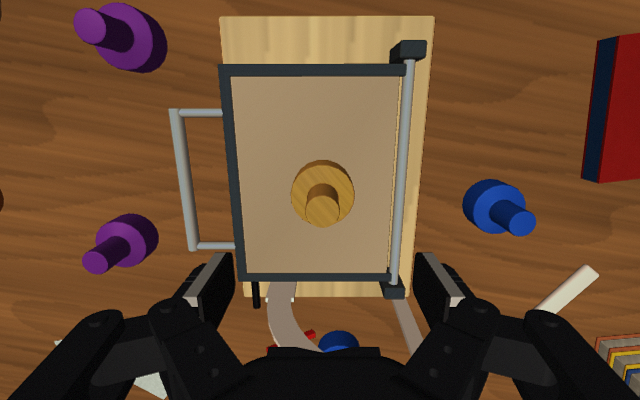

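The wrist view puts the brass stem top at (322,210), where I predicted it, so the gripper is centred. I descend and grip.

```bash
python3 -m pendant '[[-1,[0,0,-30],0],[-1,[0,0,-60],0],[-1,[0,0,-85],0],[-1,[0,0,-100],0],[-1,[0,0,-101],0],[0.2,[0,0,-101],0],[0.6,[0,0,-101],0],[0.8,[0,0,-101],0]]' 40
python3 -m pendant '[[0.8,[0,0,0],0],[0.8,[0,0,0],0],[0.8,[0,0,0],0],[0.8,[0,0,0],0],[0.8,[0,0,0],0]]'
```

```text
t: 2.7
tcp_pos: [539.0, 128.9, 91.8]
eef_rot: [[-0.983, -0.182, 0.003], [-0.182, 0.983, 0.001], [-0.003, 0.0, -1.0]]
force: [0.6, 0.0, -0.7]
opening: 43.8
t: 3.2
tcp_pos: [538.5, 128.9, 91.5]
eef_rot: [[-0.983, -0.182, 0.002], [-0.182, 0.983, 0.001], [-0.002, 0.001, -1.0]]
force: [-1.2, -0.3, 5.6]
opening: 25.0
```

```bash
python3 -m pendant '[[1,[0,0,5],0],[1,[0,0,15],0],[1,[0,0,35],0],[1,[0,0,60],0],[1,[0,0,85],0],[1,[0,0,100],0],[1,[0,0,100],0]]' 50
python3 - <<'E'
from h import *
s=state();im=read_camera("wrist");cv2.imwrite("pics/w2.png",im);cv2.imwrite("pics/s2.png",read_camera("scene"));print(s["tcp_pos"],s["force"],s["opening"])
E
```

```text
t: 3.9
tcp_pos: [539.3, 128.7, 192.7]
eef_rot: [[-0.983, -0.182, 0.004], [-0.182, 0.983, 0.001], [-0.004, 0.0, -1.0]]
force: [-0.1, -0.3, -3.9]
opening: 24.7
[539.25215748 128.74748894 192.74922423] [-0.06966242 -0.29649526 -3.87728863] 24.702544371059574
```

View pics/s2.png

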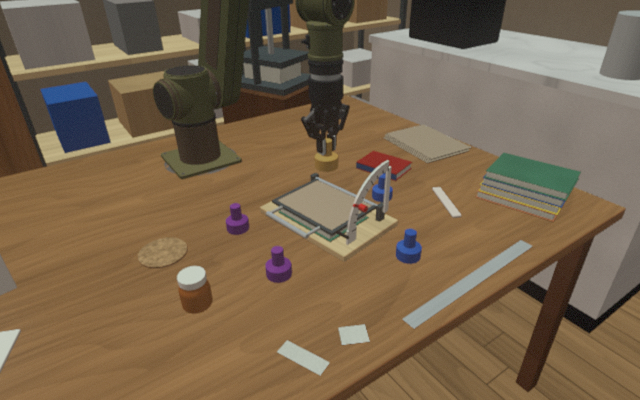

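```bash
python3 -m pendant '[[1,[-5,-17,0],0],[1,[-14,-50,0],0],[1,[-24,-85,0],0],[1,[-34,-120,0],0],[1,[-44,-155,0],0],[1,[-54,-190,0],0],[1,[-64,-225,0],0],[1,[-74,-260,0],0]]'
python3 -m pendant '[[1,[-10,-35,0],0],[1,[-19,-68,0],0],[1,[-27,-95,0],0],[1,[-33,-116,0],0],[1,[-36,-126,0],0],[1,[-36,-126,0],0],[1,[-36,-126,0],0],[1,[-36,-126,0],0]]'
```

```text
t: 4.8
tcp_pos: [461.3, -133.1, 189.0]
eef_rot: [[-0.983, -0.182, -0.003], [-0.182, 0.983, 0.0], [0.003, 0.001, -1.0]]
force: [-0.2, -0.3, -4.8]
opening: 24.7
t: 5.6
tcp_pos: [427.7, -256.4, 190.0]
eef_rot: [[-0.983, -0.183, -0.001], [-0.183, 0.983, 0.001], [0.0, 0.001, -1.0]]
force: [0.4, 0.7, -3.8]
opening: 24.9
```

```bash
python3 -m pendant '[[1,[0,0,-15],0],[1,[0,0,-45],0],[1,[0,0,-75],0],[1,[0,0,-100],0],[1,[0,0,-120],0],[1,[0,0,-130],0],[1,[0,0,-133],0],[1,[0,0,-133],0]]'
python3 - <<'E'
from h import *
s=state();im=read_camera("wrist");cv2.imwrite("pics/w3.png",im);print(s["tcp_pos"],s["force"])
E
```

```text
t: 6.4
tcp_pos: [428.2, -257.2, 57.6]
eef_rot: [[-0.983, -0.183, 0.0], [-0.183, 0.983, -0.0], [-0.0, -0.0, -1.0]]
force: [-0.1, -0.0, -4.2]
opening: 24.8
[ 428.22479465 -257.23290878   57.57526276] [-0.13337745 -0.00631544 -4.22331521]
```

View pics/w3.png

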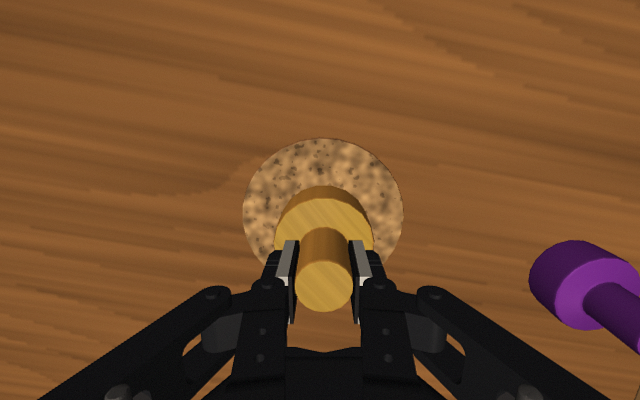

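The weight is held upright (stem at (325,285)) and centred over the cork mat (centre column about 323). I lower it slowly until I see contact.

```bash
python3 -m pendant '[[1,[0,0,-3],0],[1,[0,0,-6],0],[1,[0,0,-8],0],[1,[0,0,-10],0],[1,[0,0,-11],0],[1,[0,0,-11],0],[1,[0,0,-11],0]]'
python3 -m pendant '[[1,[0,0,-1],0],[1,[0,0,-1],0],[1,[0,0,-1],0]]'
```

```text
t: 7.15
tcp_pos: [427.8, -257.5, 46.3]
eef_rot: [[-0.983, -0.182, 0.0], [-0.182, 0.983, 0.0], [-0.0, 0.0, -1.0]]
force: [-0.1, 0.3, -4.8]
opening: 25.0
t: 7.45
tcp_pos: [427.8, -257.5, 45.3]
eef_rot: [[-0.983, -0.182, -0.0], [-0.182, 0.983, 0.0], [0.0, 0.0, -1.0]]
force: [1.1, 1.3, -3.7]
opening: 25.1
```

```bash
python3 -m pendant '[[1,[0,0,-1],0],[1,[0,0,-1],0],[1,[0,0,-1],0]]'
python3 -m pendant '[[1,[0,0,-1],0],[1,[0,0,-1],0],[1,[0,0,-1],0]]'
```

```text
t: 7.75
tcp_pos: [427.9, -257.6, 44.6]
eef_rot: [[-0.983, -0.182, 0.0], [-0.182, 0.983, -0.0], [-0.0, -0.0, -1.0]]
force: [-0.0, 0.7, -0.7]
opening: 24.7
t: 8.05
tcp_pos: [427.9, -257.7, 44.5]
eef_rot: [[-0.983, -0.182, 0.001], [-0.182, 0.983, -0.001], [-0.001, -0.001, -1.0]]
force: [-2.7, 0.4, 8.4]
opening: 24.7
```

Contact: the vertical force went from -4 N to +8 N at z = 44.5 mm, as expected. I ease off a little and release.

```bash
python3 -m pendant '[[1,[0,0,0.7],0],[0.2,[0,0,0.7],0],[0,[0,0,0.7],0],[-0.5,[0,0,0.7],0],[-0.7,[0,0,0.7],0],[-0.7,[0,0,0.7],0],[-0.7,[0,0,0.7],0],[-0.7,[0,0,0.7],0]]'
python3 -m pendant '[[-0.7,[0,0,15],0],[-0.7,[0,0,35],0],[-0.7,[0,0,65],0],[-0.7,[0,0,100],0],[-0.7,[0,0,120],0],[-0.7,[0,0,120],0]]'
python3 - <<'E'
from h import *
s=state();im=read_camera("wrist");cv2.imwrite("pics/w4.png",im);print(s["tcp_pos"],s["force"])
E
```

```text
t: 8.85
tcp_pos: [427.8, -257.5, 44.0]
eef_rot: [[-0.983, -0.182, -0.0], [-0.182, 0.983, 0.0], [0.0, 0.0, -1.0]]
force: [-0.6, 0.4, -0.3]
opening: 72.5
t: 9.45
tcp_pos: [429.9, -258.8, 167.2]
eef_rot: [[-0.983, -0.182, 0.006], [-0.182, 0.983, -0.003], [-0.005, -0.004, -1.0]]
force: [1.1, 0.4, 0.0]
opening: 72.1
[ 429.94737    -258.77766802  167.19223776] [1.053159   0.43516169 0.00709213]
```

View pics/w4.png

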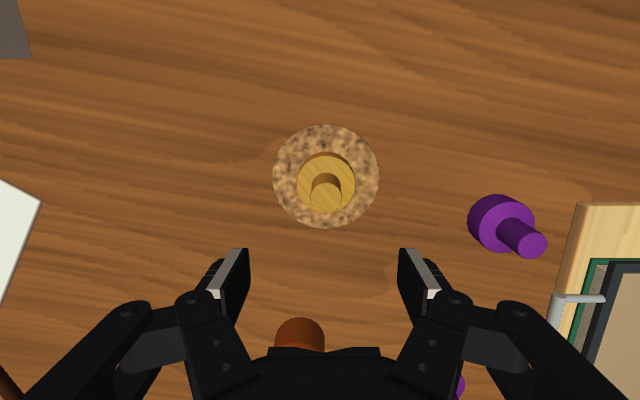

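The weight stands upright at (326,185), inside the cork disc (272–379, 124–228). Next is the bar.

```bash
python3 -m pendant '[[-0.3,[8,16,5],0],[-0.3,[24,48,10],0],[-0.2,[41,81,10],0],[-0.2,[58,114,10],0],[0,[75,147,10],0],[0.06,[92,180,10],0],[0.06,[108,212,10],0],[0.06,[120,237,10],0]]'
python3 -m pendant '[[0.06,[8,15,0],0],[0.06,[10.5,20,0],0],[0.06,[10.5,20,0],0],[0.06,[10.5,20,0],0],[0.06,[10.5,20,0],0]]'
python3 - <<'E'
from h import *
s=state();im=read_camera("wrist");cv2.imwrite("pics/w5.png",im);print(s["tcp_pos"],s["force"])
H=camera_model("wrist")["hand_eye"];c=camera_model("wrist")
T=np.eye(4);T[:3,:3]=s["eef_rot"];T[:3,3]=s["tcp_pos"];M=np.linalg.inv(T@H)
d=np.load("jig.npz")
for q in [(69,-95,50),(-69,-95,50),(0,-95,50),(-105,-53,54),(-150,-60,18)]:
    P=np.append(d["R"]@np.array(q[:2])+d["t"],[q[2],1]);p=M@P;print(q,c["cx"]+c["fx"]*p[0]/-p[2],c["cy"]-c["fy"]*p[1]/-p[2])
E
```

```text
t: 10.3
tcp_pos: [547.5, -18.5, 172.1]
eef_rot: [[-0.983, -0.183, -0.003], [-0.183, 0.983, 0.0], [0.003, 0.001, -1.0]]
force: [0.6, -0.7, 0.7]
opening: 40.1
t: 10.8
tcp_pos: [557.7, -1.7, 174.0]
eef_rot: [[-0.984, -0.18, -0.0], [-0.18, 0.984, -0.0], [0.001, -0.0, -1.0]]
force: [0.3, -0.8, -0.0]
opening: 39.8
[557.67763012  -1.67814993 173.96700932] [ 0.26223555 -0.79865238 -0.03682852]
(69, -95, 50) 325.0891367322289 260.13670988982443
(-69, -95, 50) 325.0554744510757 112.93249616547523
(0, -95, 50) 325.0735313371889 191.8947539669041
(-105, -53, 54) 377.9842013629384 65.90116206264452
(-150, -60, 18) 365.37653825016525 14.464422538298265
```

View pics/w5.png

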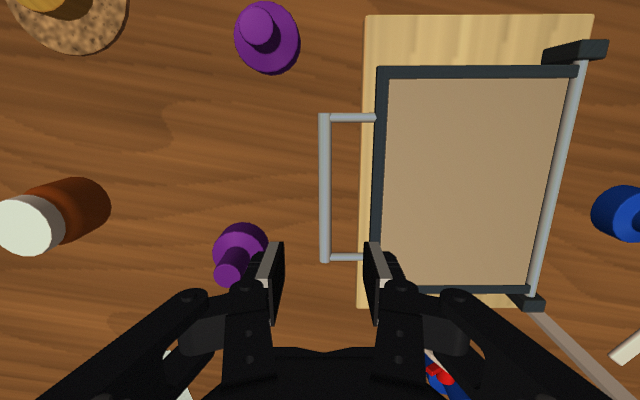

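The bar spans columns 320–330 and rows 113–262, matching my prediction (column 325). I descend around it and close.

```bash
python3 -m pendant '[[0.06,[0,0,-20],0],[0.06,[0,0,-55],0],[0.06,[0,0,-90],0],[0.06,[0,0,-115],0],[0.06,[0,0,-130],0],[0.06,[0,0,-139],0],[0.06,[0,0,-143],0],[0.06,[0,0,-143],0]]'
python3 -m pendant '[[0.06,[0,0,0],0],[0.5,[0,0,0],0],[0.8,[0,0,0],0],[1,[0,0,0],0],[1,[0,0,0],0],[1,[0,0,0],0],[1,[0,0,0],0],[1,[0,0,0],0]]' 40
python3 -c "
from plant import *
import cv2
s=state();print(s['tcp_pos'],s['force']);cv2.imwrite('pics/s6.png',read_camera('scene'))"
```

```text
t: 11.65
tcp_pos: [558.4, -0.8, 31.2]
eef_rot: [[-0.983, -0.181, 0.0], [-0.181, 0.983, -0.0], [-0.0, -0.0, -1.0]]
force: [-0.9, -0.3, 0.0]
opening: 40.1
t: 12.45
tcp_pos: [558.9, -0.4, 31.8]
eef_rot: [[-0.983, -0.182, 0.001], [-0.182, 0.983, 0.0], [-0.001, -0.0, -1.0]]
force: [-1.5, 1.7, 6.3]
opening: 10.6
[ 5.58921652e+02 -3.99356095e-01  3.18193373e+01] [-1.50793069  1.69157589  6.27382687]
```

View pics/s6.png

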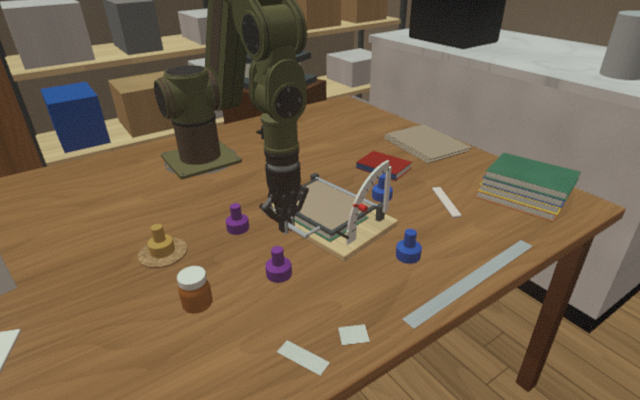

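```bash
python3 -m pendant '[[1,[-0.1,0.4,12.3],0],[1,[-0.3,1.4,24.5],0],[1,[-0.6,3.2,36.7],0],[1,[-1.1,5.8,48.7],0],[1,[-1.7,9,60.6],0],[1,[-2.4,13,72.2],0],[1,[-3.3,17.6,83.6],0],[1,[-3.3,17.6,83.6],0]]' 50
python3 -m pendant '[[1,[0,0,0],0],[1,[0,0,0],0],[1,[0,0,0],0]]'
python3 - <<'E'
from h import *
s=state();print(s['tcp_pos'],s['force'],s["opening"]);im=read_camera('scene');cv2.imwrite('pics/s7.png',im)
cv2.imwrite("pics/s7c.png",cv2.resize(im[150:260,250:410],None,fx=5,fy=5,interpolation=cv2.INTER_CUBIC))
im=read_camera('wrist');cv2.imwrite('pics/w7.png',im)
E
```

```text
t: 13.3
tcp_pos: [555.6, 16.7, 116.8]
eef_rot: [[-0.983, -0.182, 0.002], [-0.182, 0.983, -0.002], [-0.002, -0.002, -1.0]]
force: [3.0, -4.4, -0.7]
opening: 10.4
t: 13.6
tcp_pos: [555.8, 15.9, 115.0]
eef_rot: [[-0.983, -0.181, 0.002], [-0.181, 0.983, -0.002], [-0.001, -0.003, -1.0]]
force: [4.8, -4.9, -0.5]
opening: 10.2
[555.77075532  15.94317791 114.96707275] [ 4.81755367 -4.87524173 -0.48157792] 10.227918783604759
```

View pics/s7c.png

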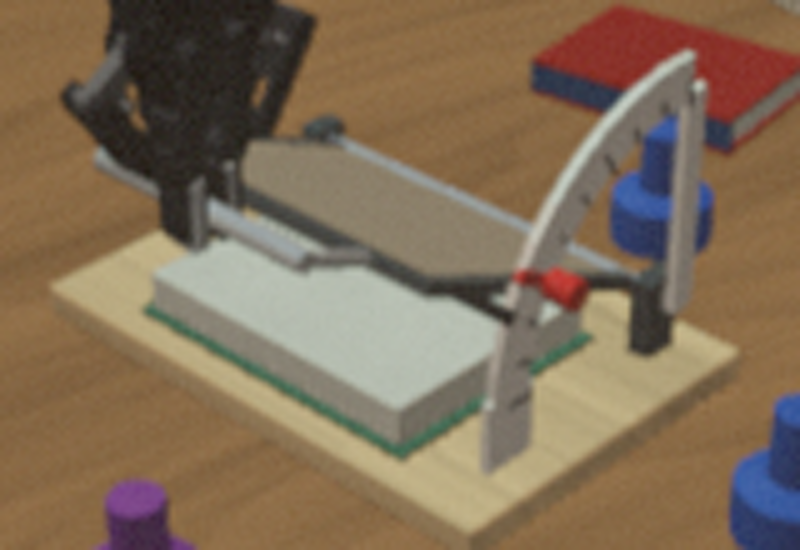

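View pics/w7.png

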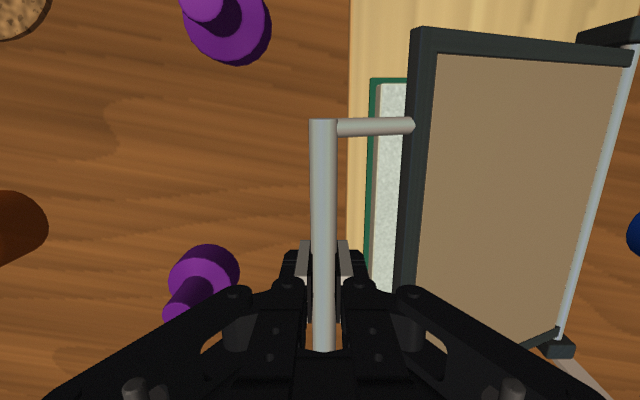

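In the scene crop the leaf is raised. The black pin is at about (505,308), just below the red marker's tip at about (522,275). I measure both finely in the arc's plane.

Run:
```python
from h import *
d=np.load("jig.npz");R,t=d["R"],d["t"]
jw=lambda x,r,a:np.append(R@np.array([x,110-r*np.cos(a)])+t,50+r*np.sin(a))
for a in(.36,.42,.48,.52,.54,.56,.6): print(a,"tip scene",proj("scene",jw(134,141,a)).round(2),"base r108",proj("scene",jw(134,108,a)).round(2),"pin",proj("scene",jw(134,146,a)).round(2),"pin@105",proj("scene",jw(105,146,a)).round(2),"| tip top",proj("top",jw(134,141,a)).round(2),"pin0 top",proj("top",jw(134,146,0)).round(2))
# averaged extra frames for less noise
ims=[read_camera("scene") for _ in range(6)];tp=[read_camera("top") for _ in range(4)]
a=np.mean(ims,0).astype(np.float32);b=np.mean(tp,0).astype(np.float32);cv2.imwrite("pics/s8.png",a);cv2.imwrite("pics/t8.png",b)
c=cv2.resize(a[190:225,335:385],None,fx=16,fy=16,interpolation=cv2.INTER_CUBIC)
cv2.imwrite("pics/s8c.png",c)
cv2.imwrite("pics/t8c.png",cv2.resize(b[130:180,270:340],None,fx=11,fy=11,interpolation=cv2.INTER_CUBIC))
s=state();print(s["tcp_pos"],s["t"])
```

```text
0.36 tip scene [351.16 215.23] base r108 [360.24 214.1 ] pin [349.74 215.41] pin@105 [339.9  210.43] | tip top [313.46 148.39] pin0 top [319.91 152.64]
0.42 tip scene [352.22 211.62] base r108 [361.05 211.41] pin [350.85 211.66] pin@105 [340.96 206.74] | tip top [311.94 147.77] pin0 top [319.91 152.64]
0.48 tip scene [353.43 208.  ] base r108 [361.97 208.71] pin [352.1  207.89] pin@105 [342.18 203.03] | tip top [310.19 147.2 ] pin0 top [319.91 152.64]
0.52 tip scene [354.32 205.58] base r108 [362.63 206.91] pin [353.02 205.37] pin@105 [343.07 200.56] | tip top [308.91 146.85] pin0 top [319.91 152.64]
0.54 tip scene [354.78 204.37] base r108 [362.98 206.01] pin [353.5  204.12] pin@105 [343.53 199.32] | tip top [308.22 146.69] pin0 top [319.91 152.64]
0.56 tip scene [355.26 203.17] base r108 [363.34 205.11] pin [354.   202.86] pin@105 [344.02 198.09] | tip top [307.52 146.53] pin0 top [319.91 152.64]
0.6 tip scene [356.26 200.76] base r108 [364.09 203.32] pin [355.04 200.37] pin@105 [345.03 195.63] | tip top [306.03 146.24] pin0 top [319.91 152.64]
[555.75125725  15.89107125 114.88773649] 14.2[ WARN:0@8.154] global loadsave.cpp:1063 imwrite_ Unsupported depth image for selected encoder is fallbacked to CV_8U.
```

View pics/s8c.png

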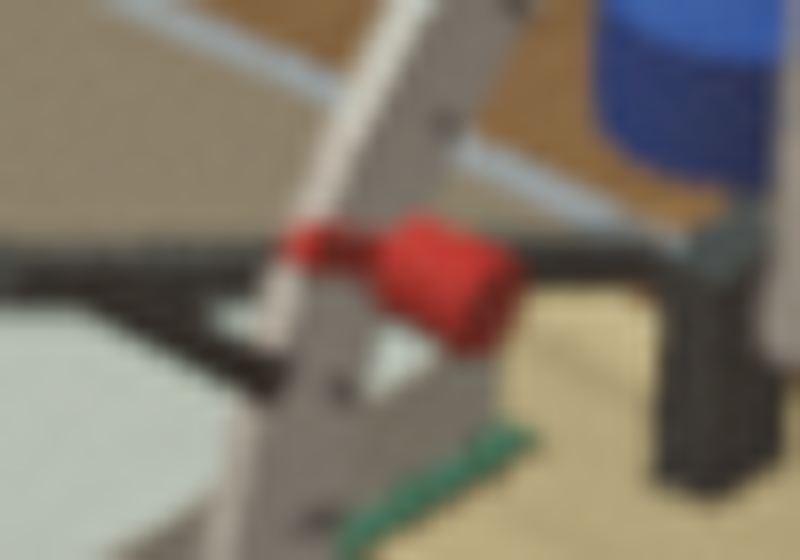

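View pics/t8c.png

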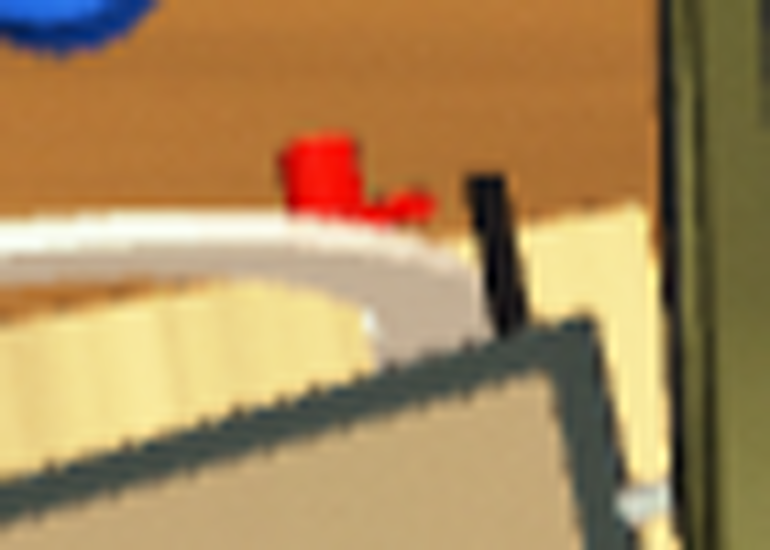

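```bash
python3 -m pendant '[[1,[-0.5,2.8,6.2],0],[1,[-1,5.9,12.3],0],[1,[-1.6,9,18.3],0],[1,[-1.6,9,18.3],0],[1,[-1.6,9,18.3],0],[1,[-1.6,9,18.3],0]]'
cat > look.py <<'E'
import sys
from h import *
k=sys.argv[1]
ims=[read_camera("scene") for _ in range(6)];tp=[read_camera("top") for _ in range(4)]
a=np.mean(ims,0);b=np.mean(tp,0)
a=np.clip(a,0,255).astype(np.uint8);b=b.astype(np.uint8);cv2.imwrite(f"pics/s{k}.png",a);cv2.imwrite(f"pics/t{k}.png",b)
cv2.imwrite(f"pics/s{k}c.png",cv2.resize(a[190:225,335:385],None,fx=16,fy=16,interpolation=cv2.INTER_CUBIC))
cv2.imwrite(f"pics/t{k}c.png",cv2.resize(b[130:180,270:340],None,fx=11,fy=11,interpolation=cv2.INTER_CUBIC))
s=state();print(s["tcp_pos"],s["t"],s["force"],s["opening"])
E
python3 look.py 9
```

```text
t: 14.8
tcp_pos: [554.2, 24.5, 133.2]
eef_rot: [[-0.983, -0.181, 0.002], [-0.181, 0.983, -0.004], [-0.001, -0.004, -1.0]]
force: [4.7, -5.3, -1.5]
opening: 10.0
[554.16015006  24.438629   133.16660675] 15.3 [ 4.49704539 -5.6672382  -0.03454481] 10.242759692650894
```

View pics/s9c.png

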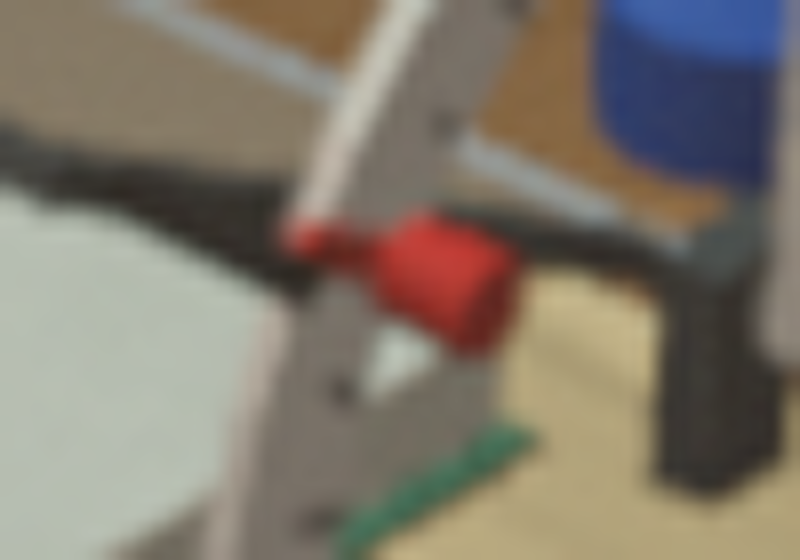

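View pics/t9c.png

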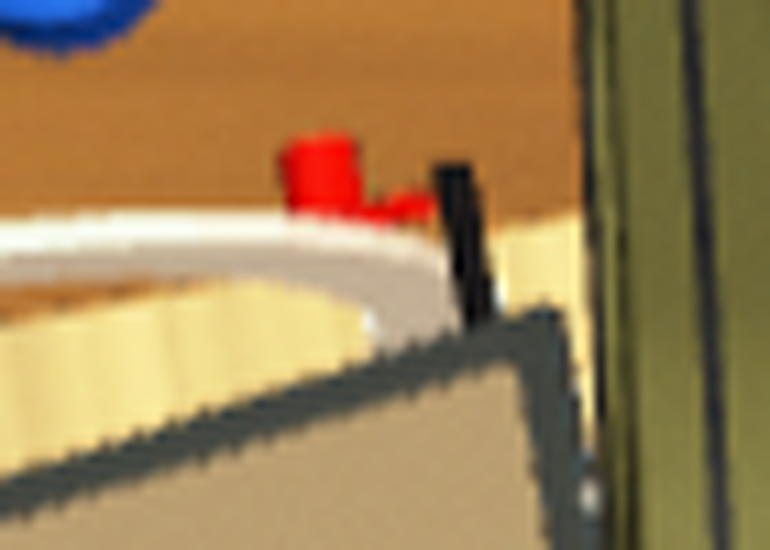

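```bash
cat > tri.py <<'E'
from h import *
d=np.load("jig.npz");R,t=d["R"],d["t"]
def tri(s,p):
    o1,d1=ray("scene",s);o2,d2=ray("top",p)
    A=np.c_[d1,-d2];u=np.linalg.lstsq(A,o2-o1,rcond=None)[0]
    a,b=o1+d1*u[0],o2+d2*u[1];X=(a+b)/2;q=R.T@(X[:2]-t)
    return "x %.1f r %.1f ang %.4f gap %.1f"%(q[0],np.hypot(110-q[1],X[2]-50),np.arctan2(X[2]-50,110-q[1]),np.linalg.norm(a-b))
S=lambda x,y:(335+x/16-.5,190+y/16-.5)
T=lambda x,y:(270+x/11-.5,130+y/11-.5)
E
python3 - <<'E'
from tri import *
print("marker",tri(S(287,240),T(435,207)));print("pin",tri(S(297,275),T(452,168)));print("pin42",tri(S(272,375),T(487,180)))
a=cv2.imread("pics/s9.png");b=cv2.imread("pics/t9.png")
print("red scene rows 200-212, r-g");print((a[200:213,350:372,2].astype(int)-a[200:213,350:372,1]))
print("top");print((b[138:153,294:316,2].astype(int)-b[138:153,294:316,1]))
print(a[200:213,344:358].max(2))
E
```

```text
marker x 129.8 r 141.8 ang 0.5267 gap 1.6
pin x 136.7 r 146.2 ang 0.5080 gap 2.5
pin42 x 137.0 r 145.8 ang 0.4086 gap 1.0
red scene rows 200-212, r-g
[[ 10   9  11   9  11   9   9   8   7   9   8   8  10   8   3  -2  -4   1
    4  16  28  31]
 [  3   4   5   7   9   9   9   7   7   7   7   6   8  10  11  11   5  -1
   -5   1   9  15]
 [  3   2   5   8  10  10   8   8   8   6   9  10   7   6   9   9  10   7
    2  -1  -3   0]
 [  3   4  15  30  31  26  28  18  17  20  48  63  47  19   7   4   3   4
    6   6  -1  -5]
 [  4   8  30  60  82  65  56  40  48  67 105 121 111  94  77  38  11   3
    3   4   3   1]
 [  4   6  27  61  81  59  57  59  84 112 125 129 129 128 121  95  63  23
    4   2   4   5]
 [  4   5   8  16  29  40  55  60  83 112 118 123 126 128 125 112  84  42
   15   8   7   6]
 [ -5   1   4   5   8  17  27  38  68 100 107 114 120 122 114  84  62  38
   21  14  12  10]
 [ -6  -1   5   7   5   6   8  17  49  81  94 103 110 110  93  63  56  35
   22  15  14  13]
 [ -5   2   9   8   6   8   7  11  24  44  66  87  97  97  71  60  53  31
   16  15  15  15]
 [ -4   7   9   8   
[... 1727 characters left out ...]
7  62  65  69  72  73  73  81 114 165 183 154 121]
 [ 53  53  55  54  56  55  55  52  70 129 178 174 134 120]
 [ 56  53  51  55  54  54  53  55  91 152 180 159 134 123]
 [111  72  56  53  53  56  54  59 103 158 166 134 126 120]
 [167 145 111  73  56  52  53  56  85 126 129 100 102 105]
 [188 183 168 146 114  72  56  51  55  62  72  86 100 106]
 [188 188 188 185 169 146 112  70  54  48  60  94 109 107]
 [188 188 188 189 189 184 167 140 104  69  83 111 117 113]
 [187 187 187 188 189 189 186 175 154 111 106 120 121 118]
 [187 189 189 188 189 188 184 179 167 128 119 120 120 120]
 [189 189 189 188 188 186 182 177 162 124 120 119 119 121]
 [190 190 189 189 188 186 179 173 149 120 121 119 119 125]]
```

Triangulated from the two views, the pin is at 0.508 (r 146) and the marker at 0.527 (r 142). Both radii agree with the given sizes. The leaf needs about +0.019 rad more.

```bash
python3 -m pendant '[[1,[-0.2,0.9,1.7],0],[1,[-0.3,1.8,3.4],0],[1,[-0.3,1.8,3.4],0],[1,[-0.3,1.8,3.4],0],[1,[-0.3,1.8,3.4],0],[1,[-0.3,1.8,3.4],0]]'
python3 look.py 10
```

```text
t: 15.9
tcp_pos: [553.8, 26.3, 136.7]
eef_rot: [[-0.983, -0.181, 0.002], [-0.181, 0.983, -0.003], [-0.001, -0.003, -1.0]]
force: [4.4, -5.3, 0.9]
opening: 10.0
[553.80782757  26.33065914 136.75110744] 16.4 [ 3.56013016 -6.23393804  1.11748376] 10.059809621475486
```

View pics/s10c.png

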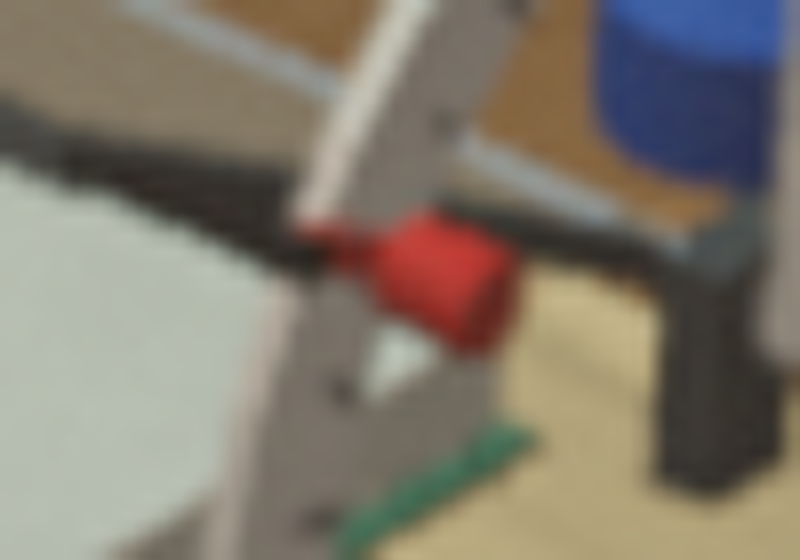

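View pics/t10c.png

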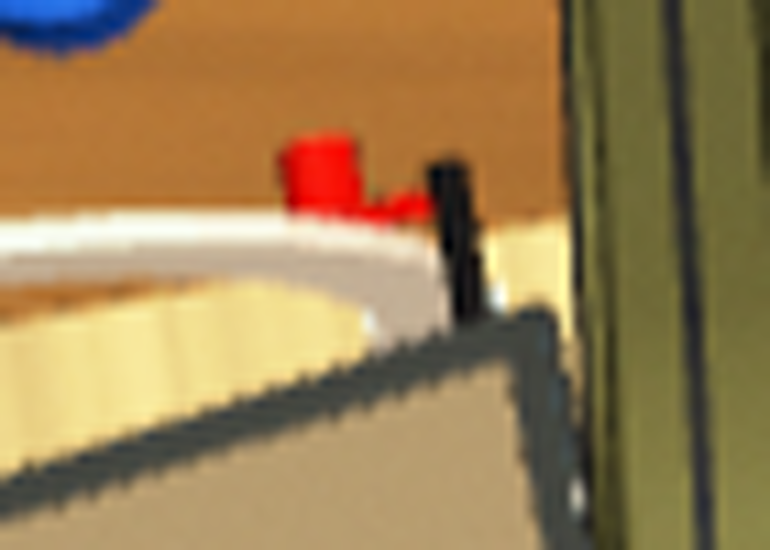

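Run:
```python
from tri import *
print("pin",tri(S(301,255),T(446,163)));print("pin",tri(S(305,257),T(446,163)))
print("marker",tri(S(287,240),T(435,207)))
# same, from initial unoccluded scene image (pic s8, leaf lower)
a=cv2.imread("pics/s8.png");x=a[200:210,348:362];print(x[:,:,2].astype(int)-x[:,:,1])
p=a[208:218,344:358];print(p.max(2))
p=cv2.imread("pics/s10.png")[200:210,344:358];print(p.max(2)); print(p[:,:,2].astype(int)-p[:,:,1])
```

```text
pin x 137.0 r 146.9 ang 0.5283 gap 3.1
pin x 137.2 r 146.6 ang 0.5269 gap 2.6
marker x 129.8 r 141.8 ang 0.5267 gap 1.6
[[ 12  13  12  12  14  12  10  10   9   9   8   9   7   8]
 [ 12  12  12  12  13  12  10   9   8   8   7   7   6   8]
 [ 12  12  13  12  12  11   9   9   8   7   7   6   9  12]
 [ 12  13  11  12  17  26  30  26  30  19  16  20  49  60]
 [ 10   9   9  10  29  64  83  66  55  42  49  69 105 120]
 [  4   3   3   9  46  94 100  65  59  60  86 113 126 129]
 [  3   2   2  10  27  54  69  54  55  62  85 113 120 123]
 [  4   4   4   7   9  12  22  24  27  39  68  99 108 116]
 [  1   0   0   6   9   8   7   7   8  18  48  82  96 104]
 [ -3  -5  -4   6   8   8   8   7   7  10  24  46  68  87]]
[[ 54  53  54  61  72  79  93 138 176 157 123 119 118 113]
 [ 55  55  54  65 102 137 152 164 174 148 122 120 120 118]
 [ 54  50  55  64  95 138 160 172 170 134 120 121 121 120]
 [100  66  52  53  58  74 101 134 142 119 120 122 121 122]
 [165 142  98  62  52  50  54  68  82 102 120 122 120 125]
 [190 185 162 139  90  62  50  49  66 100 118 111 105 124]
 [191 191 190 182 160 133  87  59  
[... 543 characters left out ...]
 75 101 106]
 [188 188 188 188 183 160 138  89  61  51  48  72 101 105]
 [188 186 188 190 191 188 181 152 132  97  77  98 110 108]
 [187 187 187 188 189 188 187 180 171 140 109 119 118 111]
 [187 187 187 188 187 188 185 180 173 147 122 120 120 119]]
[[ 4  3  4  3  2  2  4  5  5  8  8  9  9  8]
 [ 6  6  4  5  3  5  3  3  3  5  9  9  8  9]
 [ 4  4  6  5  6  5  3  4  4  7 10  9  9  7]
 [-5 -1  1  5  6  6  4  6  7 17 25 27 29 19]
 [-7 -7 -5 -2  2  4  6  4  7 27 50 56 55 42]
 [-9 -8 -8 -7 -6 -2  1  4  5  8 16 36 58 61]
 [-8 -8 -7 -7 -8 -7 -6 -1  4  4  7 27 56 61]
 [-8 -7 -8 -8 -9 -8 -7 -2  8  7  6 14 27 39]
 [-7 -7 -8 -8 -8 -7 -6  0  8  9  6  7  7 17]
 [-7 -8 -8 -8 -7 -8 -5  2  9  8  8  7  7 11]]
```

Run:
```python
from tri import *
for s in [(352.3,204.85),(353,204.85),(353.5,204.9),(352.6,204.6)]:
  for p in [T(435,207),(308.5,148.4)]: print(s,p,tri(s,p))
# predicted pixel shift between pin and marker if aligned (relative)
for s in [(353.6,205.6),(353.4,205.4),(353.9,205.8)]: print("pin",s,tri(s,T(446,163)),tri(s,T(446,168)))
```

```text
(352.3, 204.85) (309.04545454545456, 148.3181818181818) x 129.9 r 141.6 ang 0.5215 gap 2.0
(352.3, 204.85) (308.5, 148.4) x 129.7 r 140.6 ang 0.5222 gap 2.9
(353, 204.85) (309.04545454545456, 148.3181818181818) x 130.4 r 141.1 ang 0.5225 gap 0.5
(353, 204.85) (308.5, 148.4) x 130.3 r 140.1 ang 0.5232 gap 1.4
(353.5, 204.9) (309.04545454545456, 148.3181818181818) x 130.9 r 140.6 ang 0.5225 gap 0.5
(353.5, 204.9) (308.5, 148.4) x 130.7 r 139.7 ang 0.5232 gap 0.3
(352.6, 204.6) (309.04545454545456, 148.3181818181818) x 130.0 r 141.6 ang 0.5255 gap 1.3
(352.6, 204.6) (308.5, 148.4) x 129.8 r 140.7 ang 0.5263 gap 2.2
pin (353.6, 205.6) x 137.3 r 146.5 ang 0.5265 gap 2.5 x 136.6 r 145.9 ang 0.5247 gap 2.0
pin (353.4, 205.4) x 137.0 r 146.9 ang 0.5289 gap 2.9 x 136.3 r 146.3 ang 0.5272 gap 2.3
pin (353.9, 205.8) x 137.6 r 146.1 ang 0.5241 gap 2.0 x 136.9 r 145.5 ang 0.5224 gap 1.4
```

The pin (0.522–0.529) and marker (0.522–0.526) agree to about 0.004 rad. One last whole-scene check before handing in.

```bash
python3 -m pendant '[[1,[0,0,0],0],[1,[0,0,0],0],[1,[0,0,0],0],[1,[0,0,0],0],[1,[0,0,0],0]]'
python3 - <<'E'
from h import *
s=state();print(s["tcp_pos"],abs(s["joint_vel"]).max(),s["force"],s["opening"])
t0=cv2.imread("pics/top0.png");t=read_camera("top");cv2.imwrite("pics/tf.png",t);sf=read_camera("scene");cv2.imwrite("pics/sf.png",sf)
for n,lo,hi in (("red",(0,180,120),(6,255,255)),):
    print(comps(t0,lo,hi),comps(t,lo,hi))
for n,(x,y) in dict(jar=(440,145),folder=(145,130),notebook=(130,230)).items():
    w=(slice(y,y+75),slice(x,x+75));print(n,cv2.absdiff(t0[w],t[w]).max(2).__gt__(30).sum())
E
```

```text
t: 16.9
tcp_pos: [553.8, 26.3, 136.7]
eef_rot: [[-0.983, -0.181, 0.002], [-0.181, 0.983, -0.003], [-0.001, -0.003, -1.0]]
force: [4.1, -5.9, 0.8]
opening: 10.0
[553.78000488  26.29316615 136.73622456] 0.0013348162133579831 [ 4.10153391 -5.8848819   0.78001938] 9.997166007435197
[([295, 142, 15, 8, 62], [300.5, 146.2]), ([137, 237, 58, 71, 2650], [165.1, 272.0])] [([295, 142, 14, 8, 61], [300.4, 146.2]), ([137, 237, 58, 71, 2650], [165.2, 272.0])]
jar 0
folder 0
notebook 0
```

View pics/tf.png

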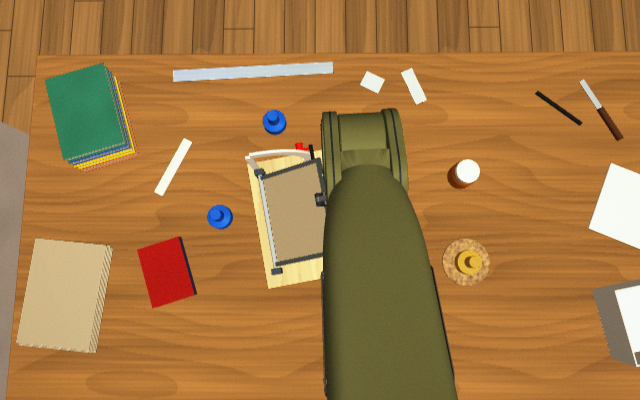

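View pics/sf.png

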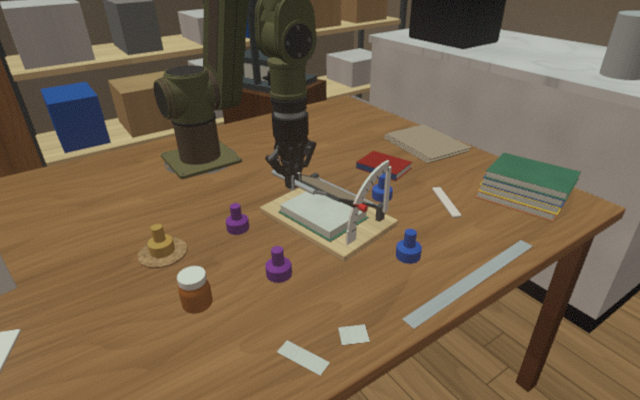

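The top view shows the weight upright on the mat at (470,262). The marker, jar, notebook and folder are unmoved, and the leaf is held still at the marker.

```bash
python3 -c "
from plant import *
print(hand_in())"
```

```text
the job is handed in; nothing more can be done
None
```

The job is done and handed in at about 17 s. The brass weight stands upright and released on the cork mat. The leaf is raised to the red marker and still held there by its bar.

- **Weight:** I felt it touch the mat at about 8 N before letting go. The wrist and top pictures show it wholly on the mat, close to its centre.
- **Pin against marker:** measured from the two fixed cameras, the pin is at 0.522–0.529 rad and the marker at 0.522–0.526 rad. The arm's own position gives 0.5375 rad for the leaf, about 0.01 higher. I put that down to a camera offset that shifts pin and marker alike, so I lined them up by comparing the two.
- **At rest:** joint speeds were about 0.001 rad/s and the wrist force about 7 N in the last reading.
- **Other things:** in before-and-after top views the jar, notebook and folder show no change, and the red marker is within 0.1 pixel.
- **Mismatch:** the jig fit left residuals of up to 4 mm at a few corners in the top view. The scene view agreed with the fit to about 1 pixel, and both grasps landed where predicted.

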